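Let the key out of the acrylic hopper and close its lid softly

TASK

Let the house key out of the clear acrylic box: press the red lever all the way down with the fingertips, so that the lid lifts, and keep it down until the key has slid out and lies still in the aluminium tray. Then ease the lever back up slowly, over a second or two, so that the lid comes fully shut without dropping or slamming, and move clear. Do not touch the lid or the key, do not force the lever against its stop, and leave the sunglasses and everything else where they are; nothing is to be picked up.

Things in the scene. Friction and masses are not known exactly. Their poses are not given: they have to be found in the camera images.
- station: Fixed clear acrylic box on a slatted ash plinth, tray in front. Origin on the work surface under the box; x points to the tray, y to the lever side, z up. Box: x -71 to 71, y -50 to 50 mm, 157 mm high with lid. Inside, a white chute falls at 33 deg to a lip at x 92, z 45 mm over the tray. Grey linkage housing: x -45 to 25, y 50 to 74, up to z 114 mm. Place and yaw (to 0.3 rad) vary.
- tray_mid (a point): middle of the aluminium tray's inner floor, 3 mm above the work surface, 178 mm ahead (+x) of the station's origin, axes as the station's. The tray measures 182 (x) by 320 (y) mm outside, walls 3 mm thick, rim 22 mm above the work surface.
- lever_pad (a point): middle of the top face of the lever's red pad (44 by 44 mm, 9 mm thick): press it downwards here. At rest 126 mm above the work surface, at station x -10, y +182 mm; fully pressed about 81 mm high, having gone 46 mm nearly straight down (sideways under 4 mm). Its face tilts from 0.2 rad up at the outer end to 0.24 rad down. Nothing stands above or beneath it.
- lever_pivot (a point): fixed pivot of the lever, on its axis along the station's x, 100 mm above the work surface, 80 mm to the left of the station's origin; the pad's middle is 105 mm from it.
- lever (a joint): angle of the lever, rad: 0 at rest (up), grows as the pad is pushed down, 0.44 at its stop. It takes about 3 to 7 N at the pad, and springs back up, with the lid falling, as soon as it is let go.
- lid (a joint): angle of the lid, rad: 0 shut, 0.88 fully open. Linked to the lever: always twice its angle, so each 10 mm of the pad is about 0.19 rad of lid. Unchecked it falls shut hard.
- lid_edge (a point): middle of the lid's orange front edge. The lid is a clear hood 104 mm wide: a top panel, and a 96 mm high front panel hanging from it that shuts off the chute. It hinges about the box's top rear edge (station x -69, z 150 mm). Shut, this edge is 157 mm above the work surface at station x +81 mm; open, about 270 mm high.
- key: steel key 64 mm long, 26 mm wide at its round bow, 4 mm thick, about 30 g. Origin near the middle of its length. At first it lies on the chute inside the box behind the lid's front panel; it slides down into the tray by itself when the lid opens.
- glasses_black: folded black plastic sunglasses, 140 mm wide, 36 mm deep, 48 mm high, loose in the left (+y) part of the tray. Origin under the middle.
- glasses_amber: folded orange plastic sunglasses of the same size, loose in the right (-y) part of the tray. Origin under the middle.
- planter: terracotta planter, 120 mm across, 100 mm high with leaves to 180 mm; origin under its middle. Bystander.
- diffuser: amber glass scent jar with a dark wooden cap, 60 mm across, 110 mm high; origin under its middle. Bystander.
- bowl: blue ceramic bowl, 130 mm across, 50 mm high; origin under its middle. Bystander.
- phone: black phone lying flat, 72 by 150 by 9 mm; origin under its middle. Bystander.
- book: blue book lying flat, 130 by 190 by 22 mm; origin under its middle. Bystander.

How it is judged:
On the way, in this order (a step that is already met when the one before it is completed fails the run):
1. the lever is held down with the lid fully open (lid angle over 0.8 rad) while the key comes to lie still in the tray (value of joint lid above 0.8 rad and x of key in the frame of tray_mid between -0.089 and 0.089 m and y of key in the frame of tray_mid between -0.158 and 0.158 m and z of key in the frame of tray_mid below 0.03 m and linear speed of key below 0.03 m/s), for 0.3 s.
2. the lid is shut again (value of joint lid below 0.04 rad), for 0.2 s.
At the end, for the whole second after the job is handed in: The lid is shut (angle under 0.04 rad), and the key lies at rest inside the tray's walls, its middle less than 30 mm above the tray floor (value of joint lid below 0.04 rad and x of key in the frame of tray_mid between -0.089 and 0.089 m and y of key in the frame of tray_mid between -0.158 and 0.158 m and z of key in the frame of tray_mid below 0.03 m and linear speed of key below 0.03 m/s); the robot touches nothing.
It fails at once if the lid drops or slams: it closes faster than 1.8 rad/s (about 270 mm/s at its front edge) (velocity of joint lid below -1.8 rad/s).
It fails at once if the robot touches the lid with more than 0.5 N instead of working it by the lever (contact force between any of the fingers, the arm and lid above 0.5 N).
It fails at once if the robot touches, carries or lifts the key (contact force between any of the fingers, the arm and key above 0.3 N or height (world z) of key above 0.13 m).
It fails at once if the lever is pushed with more than 30 N (contact force between the fingers and lever above 30 N).
It fails at once if the sunglasses, planter, scent jar, bowl, phone or book are shifted or lifted by more than 35 mm (distance of any of glasses_black, glasses_amber, planter, diffuser, bowl, phone, book from where it was at the start of the episode above 0.035 m).
It also fails if it takes over 42 s, if anything falls off the work surface, if the arm or the gripper's body presses on something with over 40 N, if the wrist force passes 120 N, or if a joint passes its speed limit or range.

ROBOT

A 7-joint arm with a two-finger parallel gripper is mounted at the origin on the work surface. World frame = base frame: x ahead of the robot, y to its left, z up, the work surface at z = 0. Lengths are in m, angles in rad, forces in N, time in s.
With the tool pointing down it reaches from about 0.35 to 0.9 m from the base axis. Payload 19.9 kg.
Tool frame: the origin (TCP) lies at the very end of the fingers, on their centre line; the grasp point (between the pads) lies 19 mm behind it; y points along the fingers, z is the direction in which the jaws open and shut, and the axes are right-handed (so a half turn about y gives the same grasp; the last joint's range is limited). The gripper opens to 94 mm and grips with 3 to 60 N. Pads are 16 mm wide; open, the fingers measure 119 mm over their backs; the gripper's body (75 mm by 177 mm) begins 78 mm behind the grasp point.
Start: joints at [-1.28, 0.417, -0.01, 1.614, 0.005, 1.111, -0.053], TCP at [0.204, 0.591, 0.205] pointing down, gripper open.
Joint ranges: [-2.81, 2.81], [-0.39, 2.02], [-1.27, 1.25], [0.06, 2.57], [-1.19, 4.33], [0.19, 2], [-2.82, 2.82]. Speed limits (rad/s): [1.89, 1.89, 2.39, 2.39, 3.01, 3.01, 3.01].

INTERFACE

Orientations are given as a rotation vector (axis times angle).
In Python, from rig import get_obs, viewer, order gives the robot as it stands.
- The arm moves only by the shell command python3 -m pendant 'ROWS' [OPENING]. ROWS is a JSON object of lists of equal length, an entry for each row: "linear": the shift along the tool's x, y, z in m, a list of three; "spin": the turn about the tool's y in rad. A call has 1 to 5 rows; each row is the pose to reach, as a shift and turn from the pose commanded when the call began, along the tool's axes at that moment; what a row does not reach only later rows make up. A row lasts 1/8 s, in which the tool goes at most 62.5 mm and 10.7 degrees, less where a joint would pass 70% of its speed; a pose out of reach is approached as far as the arm can. A call with a gripper value outside its range is refused whole. OPENING is the gripper command: -1 is shut, 1 is fully open, values between are in proportion, set as the call begins (- or left out, the last holds). The fingers move at their own pace and stop on an object; the grip force is fixed at half the most. Time passes only in rows, so rows that repeat a pose let the fingers close. It gives the time, the measured TCP pose, the force and the opening at its end, in the units of the state.
- get_obs(): the state, without advancing time (a new reading comes with each control period).
- viewer.grab_frame(name): name is "scene" or "top" or "wrist"; returns the picture (384x512x3 uint8, red, green, blue); there is no depth.
- viewer.camera_params(name): a dict with "camera_matrix" (3x3 intrinsics, pixels), "D" ([k1, k2, p1, p2, k3] as OpenCV has them; the pictures are not rectified), "origin" and "rotation" of the camera in the world. Camera axes: x right, y down, z forward; pixel columns grow to the right and rows downward; lengths in m; the calibration is good to about 2 mm. A picture is of the moment at which its call begins: read the wrist's pose just before it. camera_params takes no time and is no camera call; for the wrist camera it gives the pose at the moment of the call.
- order.hand_in(): hands the job in, once; it reports no verdict.
The state is a dict: "time_s": time; "qpos": joint angles; "joint_velocities": joint speeds; "tau": joint torques, N m; "eef_pos": TCP position; "eef_rot": TCP orientation; "contact_force": force on the tool from outside, world axes, zero at the start; "wrist_torque": the same for the moment, N m; "gripper_width": opening from 0.0 (shut) to 1.0 (fully open).
Only numpy, scipy, OpenCV 4.12 (cv2) and the standard library are available. Lean on these libraries where they do the work, as an engineer would, in place of code of your own. Each camera call takes 0.05 s, during which the arm holds its last target.

## Working session

There is one attempt and no reset: what is moved stays moved. The work goes in short steps, Python scripts to look and compute and a shell command to move; the robot and the scene stay as the last step left them, time stands still between calls to the robot, and variables do not carry over. Pictures are saved under pics/ and viewed, and the job is handed in when it is done.

```bash
ls; mkdir -p pics
python3 - <<'E'
from rig import get_obs, viewer
import cv2
o=get_obs()
for k,v in o.items(): print(k,v)
for n in ("scene","top"):
    f=viewer.grab_frame(n); cv2.imwrite(f"pics/{n}0.png",cv2.cvtColor(f,cv2.COLOR_RGB2BGR))
    print(n,viewer.camera_params(n))
E
```

```text
pics
time_s 0.0
qpos [-1.27944602  0.41795818 -0.01029093  1.61415859  0.00472105  1.11070244
 -0.05298747]
joint_velocities [-3.46218330e-04  9.59016038e-04 -5.57222290e-05  3.04575275e-04
 -5.69493274e-04 -9.23978904e-04 -4.34298330e-04]
tau [ 5.41950285e-04 -8.51218843e+01  6.38810489e-01 -4.26009858e+01
 -4.88919835e-02  1.82377605e-02  1.44842984e-04]
eef_pos [0.20411503 0.59033761 0.20484176]
eef_rot [-1.55617285  0.26129762 -0.26116226]
contact_force [-0.24072677  0.46236566  0.6410374 ]
wrist_torque [-0.02678516  0.01431083  0.0336122 ]
gripper_width 1.0011772315576288
scene {'camera_matrix': array([[429.3610629 ,   0.        , 252.19949251],
       [  0.        , 429.3610629 , 192.56362547],
       [  0.        ,   0.        ,   1.        ]]), 'D': array([0.05018158, 0.        , 0.        , 0.        , 0.        ]), 'origin': array([ 1.23406893, -1.06603508,  1.17064402]), 'rotation': array([-2.20725681, -0.64994748,  0.32780026])}
top {'camera_matrix': array([[393.92166359,   0.        , 263.99215929],
       [  0.        , 393.92166359, 188.11378375],
       [  0.        ,   0.        ,   1.        ]]), 'D': array([-0.14051127,  0.        ,  0.        ,  0.        ,  0.        ]), 'origin': array([ 0.36341365, -0.0511253 ,  1.52487786]), 'rotation': array([-2.19699687,  2.13270817, -0.1524306 ])}
```

View pics/scene0.png

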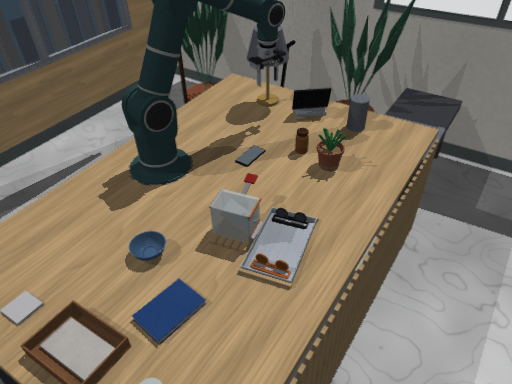

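View pics/top0.png

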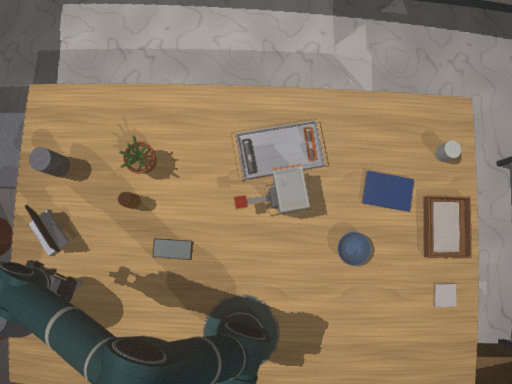

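The scene picture shows the red pad at about (250,179). In the top picture it is at (240,202), with the box at (290,190), the tray spanning (235–327, 122–180), and the black and amber glasses at (249,155) and (310,143). Next I'll measure the pad by colour mask in both views, and the yaw from the tray.

```bash
cat > h.py <<'E'
import cv2, numpy as np
from scipy.spatial.transform import Rotation as R
from rig import get_obs, viewer
def ray(n,uv,p=None):
    p=p or viewer.camera_params(n)
    x=cv2.undistortPoints(np.array([[uv]],float),p["camera_matrix"],p["D"])[0,0]
    rot=np.array(p["rotation"]); M=R.from_rotvec(rot).as_matrix() if rot.shape==(3,) else rot
    d=M@np.array([x[0],x[1],1]); return np.array(p["origin"]),d/np.linalg.norm(d)
def plane(n,uv,z,p=None):
    o,d=ray(n,uv,p); return o+d*(z-o[2])/d[2]
def tri(rs):
    A=0;b=0
    for o,d in rs:
        P=np.eye(3)-np.outer(d,d);A=A+P;b=b+P@o
    return np.linalg.solve(A,b)
def proj(n,X,p=None):
    p=p or viewer.camera_params(n); M=R.from_rotvec(p["rotation"]).as_matrix()
    X=np.atleast_2d(X); rv=cv2.Rodrigues(M.T)[0]; t=-M.T@p["origin"]
    return cv2.projectPoints(X.astype(float),rv,t,p["camera_matrix"],p["D"])[0][:,0]
def red(f,box):
    h=cv2.cvtColor(f,cv2.COLOR_RGB2HSV); m=((h[...,0]<6)|(h[...,0]>174))&(h[...,1]>170)&(h[...,2]>90)
    k=np.zeros_like(m);x0,y0,x1,y1=box;k[y0:y1,x0:x1]=1;return (m&k).astype(np.uint8)
E
python3 - <<'E'
from h import *
T=cv2.cvtColor(cv2.imread("pics/top0.png"),cv2.COLOR_BGR2RGB);S=cv2.cvtColor(cv2.imread("pics/scene0.png"),cv2.COLOR_BGR2RGB)
c={}
for n,f,b in(("top",T,(225,185,260,215)),("scene",S,(235,165,265,195))):
    m=red(f,b);ys,xs=np.nonzero(m);c[n]=(xs.mean(),ys.mean());print(n,c[n],m.sum(),xs.min(),xs.max(),ys.min(),ys.max())
    if n=="top": print(cv2.minAreaRect(np.c_[xs,ys].astype(np.float32)))
print("tri",tri([ray(n,c[n]) for n in c]))
for n in c: print(n,plane(n,c[n],.126))
for n,f,b in(("top",T,(200,100,360,225)),("scene",S,(190,160,330,290))):
    x0,y0,x1,y1=b;s=cv2.resize(f[y0:y1,x0:x1],None,fx=5 if n=="top" else 4.5,fy=5 if n=="top" else 4.5,interpolation=cv2.INTER_CUBIC)
    s=cv2.resize(s,None,fx=min(1,790/s.shape[1]),fy=min(1,790/s.shape[1]));cv2.imwrite(f"pics/{n}0z.png",s[:600,:,::-1]);print(s.shape)
E
```

```text
top (np.float64(240.3764705882353), np.float64(201.89411764705883)) 85 235 246 196 207
((240.489990234375, 201.4299774169922), (10.323759078979492, 10.18233871459961), 81.8698959350586)
scene (np.float64(250.4512195121951), np.float64(177.6951219512195)) 82 245 256 173 182
tri [0.48720312 0.01162809 0.12380055]
top [0.4860779  0.01077705 0.126     ]
scene [0.48961166 0.0102282  0.126     ]
(617, 790, 3)
(585, 630, 3)
```

View pics/top0z.png

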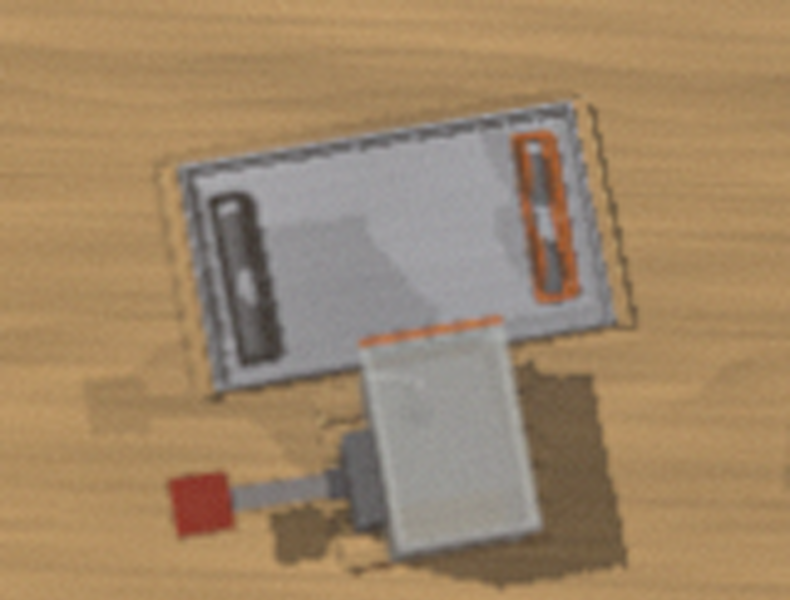

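View pics/scene0z.png

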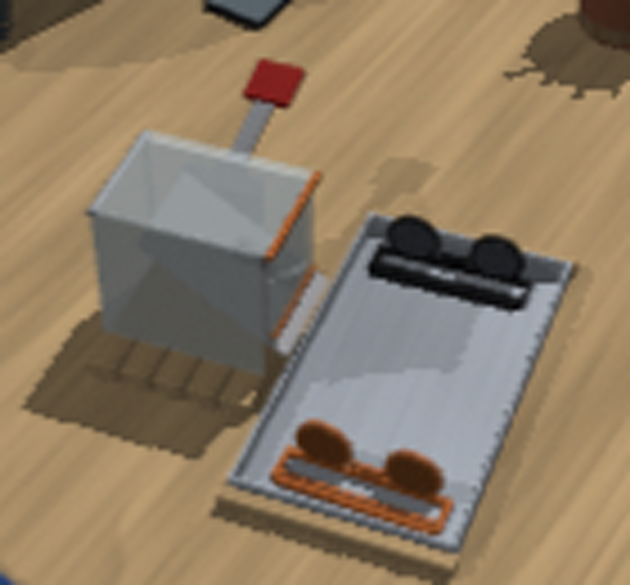

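The zooms show the pad at (202,504) in the top zoom, the orange lid edge from (360,343) to (502,320), and the tray's far rim from (180,168) to (578,102). Next, yaw and a consistency check.

Run:
```python
from h import *
k=160/790
z=lambda u,v:((u+.5)*k+200-.5,(v+.5)*k+100-.5)
P=lambda u,v,h:plane("top",z(u,v),h)[:2]
e1,e2=P(360,343,.157),P(502,320,.157); print("edge",e1,e2,np.linalg.norm(e1-e2))
t1,t2=P(180,168,.022),P(578,102,.022); t3,t4=P(215,392,.022),P(614,325,.022);print("tray",t1,t2,t3,t4,np.linalg.norm(t1-t2),np.linalg.norm(t3-t1),np.linalg.norm(t4-t2),np.linalg.norm(t4-t3))
yaw=[np.arctan2(*(-(a-b)[[0]]),(a-b)[1])for a,b in((e1,e2),(t1,t2),(t3,t4))];print("yaw",yaw)
w=np.mean(yaw); Rz=np.array([[np.cos(w),-np.sin(w)],[np.sin(w),np.cos(w)]])
pad=np.array([.4868,.0108]);
print("origin from pad",pad-Rz@[-.010,.182],"edge",(e1+e2)/2-Rz@[.081,0],"tray",(t1+t2+t3+t4)/4-Rz@[.178,0])
o=get_obs();M=R.from_rotvec(o["eef_rot"]).as_matrix();print("tool axes cols\n",M.round(3))
```

```text
edge [ 0.60276967 -0.09953061] [ 0.62280493 -0.20091882] 0.10334882956267306
tray [0.76292673 0.04219387] [ 0.82868815 -0.27459173] [0.58403605 0.00788571] [ 0.64742479 -0.30462069] 0.32353930373560436 0.18215082382213507 0.18373390152171992 0.3188704709431294
yaw [np.float64(0.195095887912428), np.float64(0.2046825779392135), np.float64(0.20012462843833337)]
origin from pad [ 0.53275279 -0.16558691] edge [ 0.53340139 -0.16631436] tray [ 0.53131594 -0.16764072]
tool axes cols
 [[ 0.945 -0.     0.327]
 [-0.327 -0.001  0.945]
 [ 0.    -1.    -0.001]]
```

The pad, lid edge and tray all give the same station origin, about (0.5325, −0.166), to within 2 mm. The yaw is 0.20 rad and the pad is at about (0.487, 0.011, 0.126). I'll shut the gripper, travel at height and turn the jaws along the station's x.

```bash
cat > go.py <<'E'
from h import *
import sys
# remaining shift to a target TCP, in tool axes, and spin to put jaws along station x
tgt=np.array([float(a) for a in sys.argv[1:4]])
o=get_obs();M=R.from_rotvec(o["eef_rot"]).as_matrix()
print("t",round(o["time_s"],2),"tcp",o["eef_pos"].round(4),"F",o["contact_force"].round(1),"grip",round(o["gripper_width"],2))
print("shift tool xyz",(M.T@(tgt-o["eef_pos"])).round(4),"spin",round((np.arctan2(M[1,2],M[0,2])-0.20+np.pi/2)%np.pi-np.pi/2,3), "tooly",M[:,1].round(3))
E
python3 -m pendant '{"linear":[[0.03,-0.01,-0.03],[0.06,-0.02,-0.06],[0.09,-0.03,-0.09],[0.12,-0.03,-0.12],[0.15,-0.03,-0.15]],"spin":[0,0,0,0,0]}' -1
python3 go.py 0.487 0.011 0.2
```

```text
time_s: 0.72
eef_pos: [0.2973, 0.3985, 0.2354]
eef_rot: [-1.555, 0.261, -0.261]
contact_force: [1.0, -0.4, -0.6]
gripper_width: 0.505
t 0.72 tcp [0.2973 0.3985 0.2354] F [ 1.  -0.4 -0.6] grip 0.5
shift tool xyz [ 0.3059  0.0354 -0.3043] spin 1.038 tooly [-0. -0. -1.]
```

```bash
python3 -m pendant '{"linear":[[0.03,0,-0.03],[0.06,0,-0.06],[0.09,0,-0.09],[0.12,0,-0.12],[0.15,0,-0.15]],"spin":[0.13,0.26,0.39,0.52,0.65]}' -1
python3 go.py 0.487 0.011 0.2
```

```text
time_s: 1.35
eef_pos: [0.39, 0.2078, 0.2354]
eef_rot: [-1.43, 0.769, -0.769]
contact_force: [0.8, -0.0, 0.2]
gripper_width: 0.008
t 1.35 tcp [0.39   0.2078 0.2354] F [ 0.8 -0.   0.2] grip 0.01
shift tool xyz [ 0.2177  0.0354 -0.0276] spin 0.384 tooly [-0. -0. -1.]
```

```bash
python3 -m pendant '{"linear":[[0.044,0.005,-0.006],[0.088,0.01,-0.012],[0.132,0.015,-0.018],[0.176,0.02,-0.023],[0.217,0.03,-0.0275]],"spin":[0.08,0.16,0.24,0.32,0.384]}' -1
python3 go.py 0.487 0.011 0.2
python3 - <<'E'
from h import *
for n in("wrist","scene","top"):
    p=viewer.camera_params(n);f=viewer.grab_frame(n);np.save(f"pics/{n}1.npy",p,allow_pickle=True);cv2.imwrite(f"pics/{n}1.png",f[:,:,::-1])
E
```

```text
time_s: 1.98
eef_pos: [0.4878, 0.0119, 0.2054]
eef_rot: [-1.297, 1.059, -1.06]
contact_force: [1.2, 1.2, -0.6]
gripper_width: 0.007
t 1.98 tcp [0.4878 0.0119 0.2054] F [ 1.2  1.2 -0.6] grip 0.01
shift tool xyz [ 0.0008  0.0054 -0.0009] spin 0.002 tooly [ 0.001  0.    -1.   ]
```

View pics/wrist1.png

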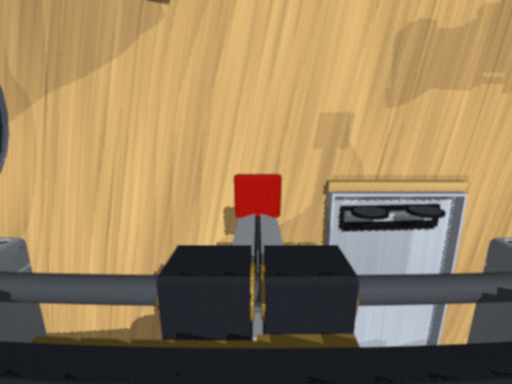

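View pics/scene1.png

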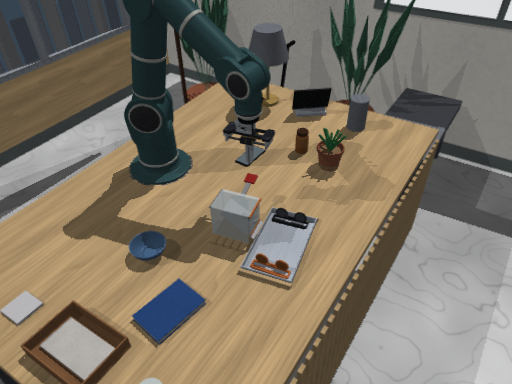

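View pics/top1.png

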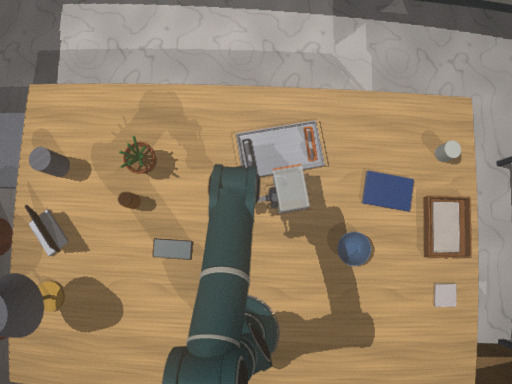

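In the wrist view the pad is centred at about (258,196), in line with the finger seam at column 258. The scene view shows the gripper right above the pad, clear of the box and glasses. I'll cross-check the pad position with the wrist camera.

Run:
```python
from h import *
p=np.load("pics/wrist1.npy",allow_pickle=True).item()
f=cv2.imread("pics/wrist1.png")[:,:,::-1].copy()
m=red(f,(210,150,310,225));ys,xs=np.nonzero(m);r=cv2.minAreaRect(np.c_[xs,ys].astype(np.float32));print(r, xs.min(),xs.max(),ys.min(),ys.max())
print("pad",plane("wrist",(xs.mean(),ys.mean()),.126,p),p["origin"])
for c in cv2.boxPoints(r): print(plane("wrist",c,.126,p).round(4))
print("pred",proj("wrist",[.4868,.011,.126],p),"tip",proj("wrist",get_obs()["eef_pos"],p))
```

```text
((257.5, 195.49998474121094), (44.99999237060547, 40.99999237060547), 0.0) 235 280 175 216
pad [0.48818795 0.01342166 0.126     ] [0.4749117  0.07746232 0.38486639]
[ 0.4719 -0.011   0.126 ]
[0.4648 0.0275 0.126 ]
[0.5048 0.0357 0.126 ]
[ 0.5134 -0.0025  0.126 ]
pred [[255.14898119 196.89872371]] tip [[255.22159978 226.31682087]]
```

Three views now agree on the pad to within 2.5 mm. I'll go down to just above it, then press at a moderate pace.

```bash
python3 -m pendant '{"linear":[[0,0.02,0],[0,0.04,0],[0,0.055,0],[0,0.066,0],[0,0.07,0]],"spin":[0,0,0,0,0]}' -1
python3 go.py 0.487 0.012 0.126
python3 -m pendant '{"linear":[[0,0.003,0],[0,0.006,0],[0,0.009,0],[0,0.012,0],[0,0.015,0]],"spin":[0,0,0,0,0]}' -1
python3 go.py 0.487 0.012 0.085
```

```text
time_s: 2.75
eef_pos: [0.487, 0.0135, 0.1351]
eef_rot: [-1.299, 1.058, -1.057]
contact_force: [0.1, -0.1, 0.2]
gripper_width: 0.004
t 2.75 tcp [0.487  0.0135 0.1351] F [ 0.1 -0.1  0.2] grip 0.0
shift tool xyz [ 0.0015  0.0091 -0.0003] spin 0.004 tooly [-0. -0. -1.]
time_s: 3.38
eef_pos: [0.4874, 0.0136, 0.1205]
eef_rot: [-1.298, 1.057, -1.058]
contact_force: [-0.9, 2.5, 3.7]
gripper_width: 0.005
t 3.38 tcp [0.4874 0.0136 0.1205] F [-0.9  2.5  3.7] grip 0.0
shift tool xyz [ 0.0015  0.0355 -0.0007] spin 0.004 tooly [ 0.  0. -1.]
```

Contact feels right at 3.7 N. I'll continue down.

```bash
python3 -m pendant '{"linear":[[0,0.004,0],[0,0.008,0],[0,0.012,0],[0,0.016,0],[0,0.02,0]],"spin":[0,0,0,0,0]}' -1
python3 go.py 0.487 0.012 0.085
python3 - <<'E'
from h import *
f=viewer.grab_frame("scene");cv2.imwrite("pics/scene2.png",cv2.resize(f[120:300,180:340],None,fx=3.3,fy=3.3,interpolation=2)[:,:,::-1])
E
```

```text
time_s: 4.0
eef_pos: [0.4871, 0.0134, 0.1002]
eef_rot: [-1.299, 1.058, -1.058]
contact_force: [-0.8, 3.4, 4.2]
gripper_width: 0.003
t 4.0 tcp [0.4871 0.0134 0.1002] F [-0.8  3.4  4.2] grip 0.0
shift tool xyz [ 0.0013  0.0152 -0.0004] spin 0.004 tooly [-0. -0. -1.]
```

View pics/scene2.png

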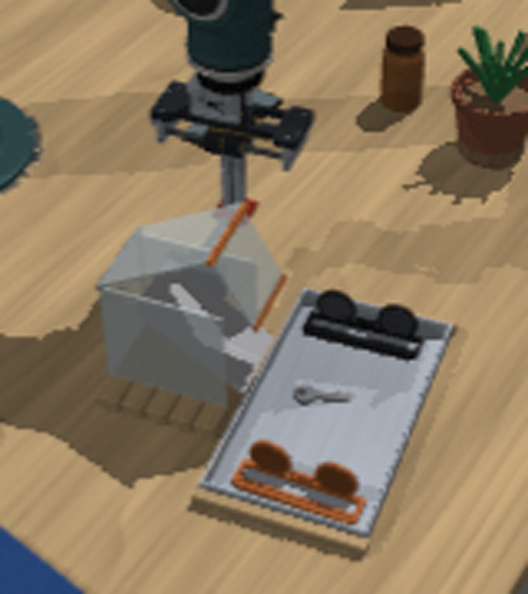

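The lid is half open, with its orange edge at about (235,235), and the key already lies in the tray at (320,395), clear of both glasses. I'll press on to full open, watching the force.

```bash
python3 -m pendant '{"linear":[[0,0.003,0],[0,0.006,0],[0,0.009,0],[0,0.011,0],[0,0.013,0]],"spin":[0,0,0,0,0]}' -1
python3 go.py 0.487 0.012 0.085
python3 -m pendant '{"linear":[[0,0.001,0],[0,0.002,0]],"spin":[0,0]}' -1
python3 go.py 0.487 0.012 0.083
```

```text
time_s: 4.68
eef_pos: [0.4873, 0.0129, 0.0874]
eef_rot: [-1.299, 1.058, -1.058]
contact_force: [0.2, -2.5, 3.7]
gripper_width: 0.005
t 4.67 tcp [0.4873 0.0129 0.0874] F [ 0.2 -2.5  3.7] grip 0.0
shift tool xyz [ 0.0009  0.0024 -0.0004] spin 0.004 tooly [ 0. -0. -1.]
time_s: 4.92
eef_pos: [0.4872, 0.0133, 0.0855]
eef_rot: [-1.299, 1.058, -1.058]
contact_force: [-0.5, -2.6, 4.4]
gripper_width: 0.006
t 4.92 tcp [0.4872 0.0133 0.0855] F [-0.5 -2.6  4.4] grip 0.01
shift tool xyz [ 0.0012  0.0025 -0.0005] spin 0.004 tooly [ 0. -0. -1.]
```

```bash
python3 -m pendant '{"linear":[[0,0.0005,0],[0,0.001,0]],"spin":[0,0]}' -1
python3 go.py 0.487 0.012 0.083
python3 -m pendant '{"linear":[[0,0.0005,0],[0,0.001,0],[0,0.001,0]],"spin":[0,0,0]}' -1
python3 go.py 0.487 0.012 0.083
python3 - <<'E'
from h import *
for n,b in(("scene",(180,120,340,300)),("top",(200,90,360,225))):
    f=viewer.grab_frame(n);cv2.imwrite(f"pics/{n}3.png",f[:,:,::-1]);x0,y0,x1,y1=b;cv2.imwrite(f"pics/{n}3z.png",cv2.resize(f[y0:y1,x0:x1],None,fx=3.3,fy=3.3,interpolation=2)[:,:,::-1])
w=.2;c,s=np.cos(w),np.sin(w)
for th in(.7,.76,.82,.88):
    # edge at hinge frame (150,7) rotated up
    ex=-.069+.150*np.cos(th)-.007*np.sin(th);ez=.150+.150*np.sin(th)+.007*np.cos(th)
    P=[[.5325+c*ex-s*y,-.1663+s*ex+c*y,ez] for y in(-.052,.052)]
    print(th,round(ez,3),"scene z",((proj("scene",P)-[180,120])*3.3).round(0).tolist(),"top z",((proj("top",P)-[200,90])*3.3).round(0).tolist())
E
```

```text
time_s: 5.18
eef_pos: [0.4872, 0.0133, 0.0845]
eef_rot: [-1.299, 1.057, -1.058]
contact_force: [-0.7, -2.1, 4.1]
gripper_width: 0.005
t 5.17 tcp [0.4872 0.0133 0.0845] F [-0.7 -2.1  4.1] grip 0.0
shift tool xyz [ 0.0013  0.0015 -0.0005] spin 0.004 tooly [ 0. -0. -1.]
time_s: 5.55
eef_pos: [0.4872, 0.0134, 0.0835]
eef_rot: [-1.299, 1.058, -1.058]
contact_force: [0.6, -2.1, 4.3]
gripper_width: 0.002
t 5.55 tcp [0.4872 0.0134 0.0835] F [ 0.6 -2.1  4.3] grip 0.0
shift tool xyz [ 0.0013  0.0005 -0.0005] spin 0.004 tooly [-0. -0. -1.]
0.7 0.252 scene z [[186.0, 239.0], [226.0, 179.0]] top z [[352.0, 267.0], [250.0, 285.0]]
0.76 0.258 scene z [[180.0, 233.0], [220.0, 173.0]] top z [[354.0, 273.0], [251.0, 290.0]]
0.82 0.264 scene z [[174.0, 227.0], [214.0, 167.0]] top z [[356.0, 278.0], [253.0, 296.0]]
0.88 0.27 scene z [[167.0, 221.0], [207.0, 161.0]] top z [[358.0, 284.0], [254.0, 302.0]]
```

View pics/scene3z.png

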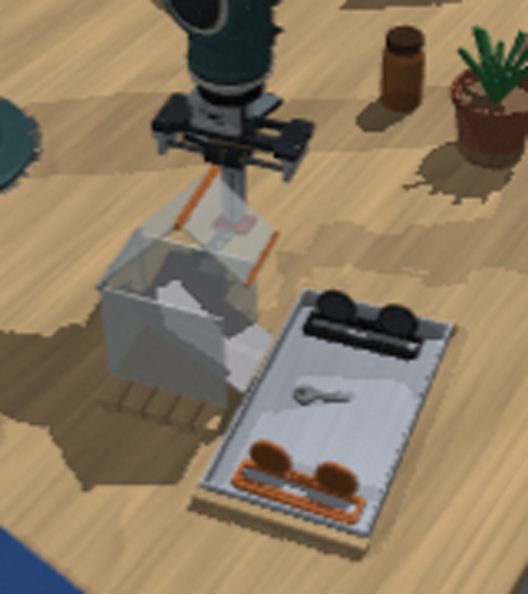

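View pics/top3z.png

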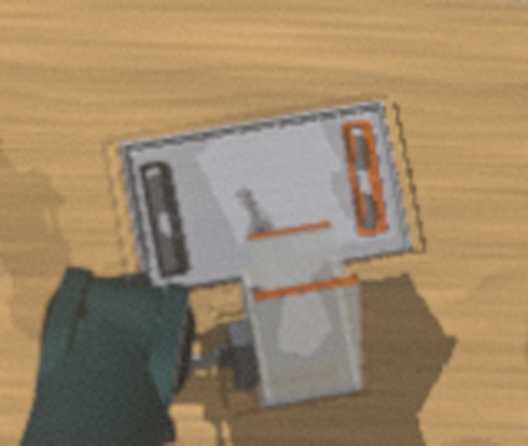

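The lid edge at scene (177,229)–(216,171) and top (254,297)–(357,281) puts the lid at about 0.79–0.83 rad, which is too close to 0.8. The force is still the spring only, at 4 N. The key lies still in the tray at (320,395). I'll press a little further in half-millimetre rows.

```bash
python3 -m pendant '{"linear":[[0,0.0005,0],[0,0.001,0]],"spin":[0,0]}' -1
python3 -m pendant '{"linear":[[0,0.0005,0],[0,0.001,0]],"spin":[0,0]}' -1
python3 - <<'E'
from h import *
f=viewer.grab_frame("scene");cv2.imwrite("pics/scene4z.png",cv2.resize(f[120:300,180:340],None,fx=3.3,fy=3.3,interpolation=2)[:,:,::-1]);cv2.imwrite("pics/scene4.png",f[:,:,::-1])
f=viewer.grab_frame("top");cv2.imwrite("pics/top4.png",f[:,:,::-1])
# orange edge angle: fit mask centroid in both views, triangulate
for n,b in(("scene",(228,165,250,195)),("top",(272,168,315,185))):
    g=cv2.imread(f"pics/{n}4.png");h=cv2.cvtColor(g,cv2.COLOR_BGR2HSV);x0,y0,x1,y1=b
    m=((h[...,0]>5)&(h[...,0]<16)&(h[...,1]>130))[y0:y1,x0:x1];ys,xs=np.nonzero(m);c=(xs.mean()+x0,ys.mean()+y0);print(n,c,m.sum(),xs.min()+x0,xs.max()+x0,ys.min()+y0,ys.max()+y0)
    globals()[n]=ray(n,c)
X=tri([scene,top]);print("edge mid",X)
d=X-[.5325,-.1663,0];ex=np.cos(.2)*d[0]+np.sin(.2)*d[1];print("lid",np.arctan2(d[2]-.15,ex+.069)-np.arctan2(.007,.15))
E
```

```text
time_s: 5.9
eef_pos: [0.4872, 0.0133, 0.0825]
eef_rot: [-1.299, 1.058, -1.058]
contact_force: [0.1, -2.2, 3.3]
gripper_width: 0.005
time_s: 6.15
eef_pos: [0.4873, 0.0132, 0.0815]
eef_rot: [-1.299, 1.058, -1.058]
contact_force: [-0.8, -3.3, 8.7]
gripper_width: 0.008
scene (np.float64(238.46666666666667), np.float64(177.77777777777777)) 45 232 245 169 187
top (np.float64(293.4035087719298), np.float64(177.66666666666666)) 57 278 308 174 181
edge mid [ 0.55813492 -0.1625126   0.27153454]
lid 0.8613310392609734
```

View pics/scene4z.png

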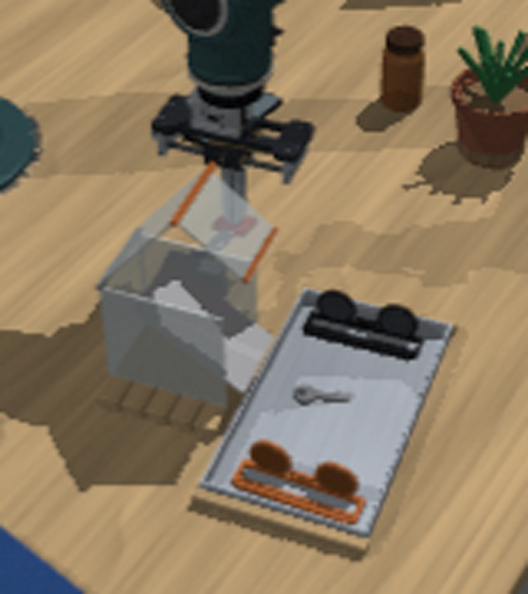

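The force rose from 4 to 8.7 N, so the lever has just reached its stop, and triangulation puts the lid at 0.86 rad. I'll ease off by 0.5 mm and hold, and check that the key is inside the tray.

```bash
python3 -m pendant '{"linear":[[0,-0.0005,0],[0,-0.0005,0],[0,-0.0005,0],[0,-0.0005,0],[0,-0.0005,0]],"spin":[0,0,0,0,0]}' -1
python3 - <<'E'
from h import *
f=viewer.grab_frame("scene");g=cv2.imread("pics/scene4.png")[:,:,::-1]
d=cv2.absdiff(f,g).max(2)[225:255,262:295];print("key-region diff",d.max())
P=plane("scene",(180+320/3.3,120+395/3.3),.005);q=P-[.5325,-.1663,0];c,s=np.cos(.2),np.sin(.2)
print("key in tray_mid",c*q[0]+s*q[1]-.178,-s*q[0]+c*q[1])
E
python3 go.py 0.487 0.012 0.14
```

```text
time_s: 6.88
eef_pos: [0.4873, 0.0133, 0.082]
eef_rot: [-1.299, 1.058, -1.058]
contact_force: [0.2, -2.6, 5.6]
gripper_width: 0.006
key-region diff 15
key in tray_mid -0.015008100034119287 0.015395065117237202
t 6.92 tcp [0.4873 0.0133 0.082 ] F [-0.1 -2.9  5.1] grip 0.0
shift tool xyz [ 0.0012 -0.058  -0.0005] spin 0.004 tooly [ 0. -0. -1.]
```

The key is still, at about (−15, +15) mm from the tray's middle. I'll now ease the lever up at about 20 mm/s, or 0.4 rad/s at the lid.

```bash
python3 -m pendant '{"linear":[[0,-0.002,0],[0,-0.0045,0],[0,-0.007,0],[0,-0.0095,0],[0,-0.012,0]],"spin":[0,0,0,0,0]}' -1
python3 -m pendant '{"linear":[[0,-0.0025,0],[0,-0.005,0],[0,-0.0075,0],[0,-0.01,0],[0,-0.0125,0]],"spin":[0,0,0,0,0]}' -1
python3 -m pendant '{"linear":[[0,-0.0025,0],[0,-0.005,0],[0,-0.0075,0],[0,-0.01,0],[0,-0.012,0]],"spin":[0,0,0,0,0]}' -1
python3 go.py 0.487 0.012 0.14
```

```text
time_s: 7.55
eef_pos: [0.4871, 0.0136, 0.0942]
eef_rot: [-1.299, 1.058, -1.057]
contact_force: [0.0, 3.8, 3.2]
gripper_width: 0.008
time_s: 8.18
eef_pos: [0.4872, 0.0132, 0.1066]
eef_rot: [-1.299, 1.058, -1.058]
contact_force: [-0.4, 1.6, 2.9]
gripper_width: 0.003
time_s: 8.8
eef_pos: [0.4873, 0.0131, 0.1187]
eef_rot: [-1.299, 1.057, -1.058]
contact_force: [1.3, -3.1, 2.8]
gripper_width: 0.006
t 8.8 tcp [0.4873 0.0131 0.1187] F [ 1.3 -3.1  2.8] grip 0.01
shift tool xyz [ 0.001  -0.0213 -0.0005] spin 0.004 tooly [ 0. -0. -1.]
```

```bash
python3 -m pendant '{"linear":[[0,-0.002,0],[0,-0.004,0],[0,-0.006,0],[0,-0.0075,0],[0,-0.009,0]],"spin":[0,0,0,0,0]}' -1
python3 -m pendant '{"linear":[[0,-0.0015,0],[0,-0.003,0],[0,-0.0045,0],[0,-0.006,0],[0,-0.008,0]],"spin":[0,0,0,0,0]}' -1
python3 go.py 0.487 0.012 0.14
```

```text
time_s: 9.43
eef_pos: [0.4872, 0.0133, 0.1276]
eef_rot: [-1.299, 1.058, -1.058]
contact_force: [1.0, -3.4, 2.3]
gripper_width: 0.004
time_s: 10.05
eef_pos: [0.4871, 0.0134, 0.1355]
eef_rot: [-1.299, 1.058, -1.058]
contact_force: [0.2, -0.1, -0.0]
gripper_width: 0.004
t 10.05 tcp [0.4871 0.0134 0.1355] F [ 0.2 -0.1 -0. ] grip 0.0
shift tool xyz [ 0.0013 -0.0045 -0.0004] spin 0.004 tooly [-0. -0. -1.]
```

The lever has let go with no force left on the tool. I'll move clear, up and back toward the base, and check.

```bash
python3 -m pendant '{"linear":[[0,-0.02,0],[0,-0.045,0],[0,-0.07,0],[0,-0.09,0],[0,-0.1,0]],"spin":[0,0,0,0,0]}' -1
python3 -m pendant '{"linear":[[0,0,-0.03],[0,0,-0.06],[0,0,-0.09],[0,0,-0.11],[0,0,-0.11]],"spin":[0,0,0,0,0]}' -1
python3 - <<'E'
from h import *
a={n:viewer.grab_frame(n) for n in("scene","top")}
for n,b in(("scene",(180,120,340,300)),("top",(200,90,360,225))):
    x0,y0,x1,y1=b;cv2.imwrite(f"pics/{n}5z.png",cv2.resize(a[n][y0:y1,x0:x1],None,fx=3.3,fy=3.3,interpolation=2)[:,:,::-1])
for n,b in(("scene",(230,185,262,225)),("top",(268,160,305,175))):
  for g,l in((cv2.cvtColor(cv2.imread(f"pics/{n}0.png"),cv2.COLOR_BGR2RGB),"start"),(a[n],"now")):
    h=cv2.cvtColor(g,cv2.COLOR_RGB2HSV);x0,y0,x1,y1=b
    m=((h[...,0]>5)&(h[...,0]<16)&(h[...,1]>130))[y0:y1,x0:x1];ys,xs=np.nonzero(m);print(n,l,xs.mean()+x0,ys.mean()+y0,m.sum())
E
python3 go.py 0.487 0.012 0.14
```

```text
time_s: 10.68
eef_pos: [0.4874, 0.0134, 0.2364]
eef_rot: [-1.298, 1.057, -1.058]
contact_force: [-1.2, 0.1, -0.6]
gripper_width: 0.01
time_s: 11.3
eef_pos: [0.3787, -0.009, 0.2354]
eef_rot: [-1.298, 1.058, -1.057]
contact_force: [0.3, 0.6, -0.2]
gripper_width: 0.005
scene start 254.8292682926829 208.85365853658536 41
scene now 254.8292682926829 208.85365853658536 41
top start 286.2352941176471 166.64705882352942 17
top now 286.5882352941176 166.58823529411765 17
t 11.4 tcp [ 0.38   -0.0088  0.2355] F [ 0.1 -0.  -0.4] grip 0.01
shift tool xyz [0.0014 0.0956 0.109 ] spin 0.004 tooly [ 0.  0. -1.]
```

View pics/scene5z.png

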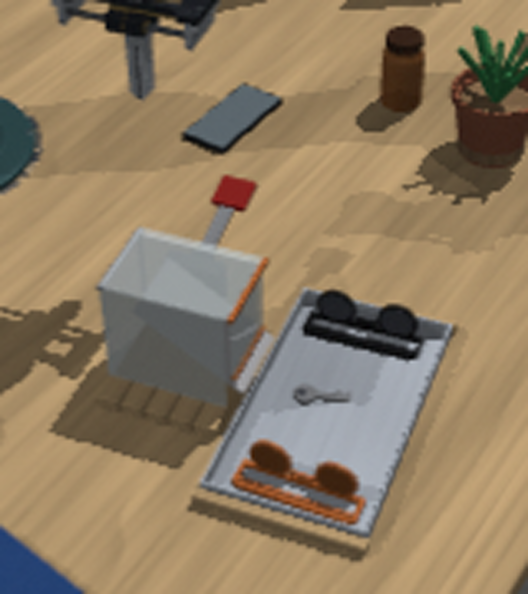

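View pics/top5z.png

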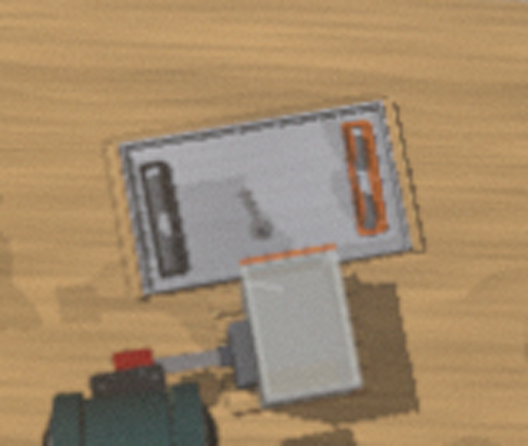

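The lid edge is back at its starting pixels: (254.8, 208.9) in the scene view, identical, and within 0.4 px in the top view. The key lies in the tray at scene (320,395) and top (258,215). Both glasses are in place and the arm is clear, so I'll hand in.

```bash
python3 -c "
from rig import order
print(order.hand_in())"
```

```text
the job is handed in; nothing more can be done
None
```

The key is out and lying still in the tray, the lid is shut, and I handed the job in at about 11.4 s of the 42 s allowed. The hand-in gave no verdict.

- **Pressing:** I pushed the red pad down with the shut fingertips until the force rose from 4 N to 8.7 N, which showed the lever had just reached its stop. I then backed off 0.5 mm and held for about 0.7 s. Triangulating the lid's front edge before backing off gave 0.86 rad.
- **Key:** it was already in the tray at the first look, with the lid about half open. It lay still there at about (−15, +15) mm from the tray's middle while the lid was held open.
- **Easing up:** I raised the lever at about 20 mm/s, roughly 0.4 rad/s at the lid, over about 2.5 s. The force on the tool went to zero once the lid was shut.
- **Last checks:** the lid's edge was back at its starting pixels, identical in the scene view and within 0.4 px in the top view. The key and both glasses were unmoved in the tray, and the tool was clear of everything.

No check failed. The one disagreement came just before the last 2 mm of travel: the two cameras put the lid at about 0.79 and 0.83 rad, so I pressed on to the stop. I did not separately measure the bowl and book; neither was near the arm's path.

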